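# Put the training kit back in its inserts and base on the garage cart

## Task

Put the training kit back where it belongs on the cart top: lay each pink dumbbell in the black foam insert cut to its own size, lay the blue peanut ball in the foam insert cut with rounded ends, all of them right down on the bottom of their cut-outs, and plug the black push-up handle into its grey base plate with all four studs fully home. Do not disturb the empty tub and the bottle.

Things in the scene. Friction and masses are not known exactly. Their poses are not given: they have to be found in the camera images.
- dumbbell_large_center (a point): The larger pink vinyl dumbbell, lying, 0.85 kg: 180 mm long, hexagonal head at each end (60 mm across flats, 36 mm long), round bar of 28 mm diameter, 108 mm free length between the heads. Point: its centre, in the middle of the bar, 30 mm above what it lies on. x: along the bar (either way round is the same).
- dumbbell_small_center (a point): The smaller pink vinyl dumbbell, lying, 0.45 kg: 140 mm long, hexagonal head at each end (46 mm across flats, 28 mm long), round bar of 24 mm diameter, 84 mm free length between the heads. Point: its centre, in the middle of the bar, 23 mm above what it lies on. x: along the bar (either way round is the same).
- peanut_ball_center (a point): Blue hard silicone peanut-shaped massage ball, lying, 0.22 kg: two round lobes of 64 mm diameter, 72 mm between centres, 136 mm long in all, smooth waist of 40 mm diameter in the middle. It can roll. Point: its centre, in the waist, 32 mm above what it lies on. x: along its length (either way round is the same); y and z turn as it rolls.
- pushup_handle_grip (a point): Black push-up handle standing on its four studs, 0.4 kg: level padded bar, 32 mm diameter, 108 mm free length, on splayed legs and two feet (170 x 90 mm over all). Studs under the feet 70 mm along and 28 mm across from the middle, 14 mm long, 20 mm wide, 12 mm at the tip. Point: bar's centre, 109 mm above the stud tips, 95 above the feet's undersides. x along the bar (either way alike), z up.
- insert_large: Black foam insert for the larger dumbbell, 220 x 102 mm. Fixed. Top 28 mm above the cart; cut-out 18 mm deep, its bottom grey. Origin: centre of the underside. x along its length (either way alike), z up. Cut-out in the dumbbell's outline, 196 mm long: square-cornered head pockets 74 mm wide, 52 long; 60 mm wide finger notch across the middle, open at both sides.
- insert_small: Black foam insert for the smaller dumbbell, 180 x 88 mm. Fixed. Top 28 mm above the cart; cut-out 18 mm deep, its bottom grey. Origin: centre of the underside. x along its length (either way alike), z up. Cut-out in the dumbbell's outline, 156 mm long: square-cornered head pockets 60 mm wide, 44 long; 50 mm wide finger notch across the middle, open at both sides.
- insert_peanut: Black foam insert for the peanut ball, 174 x 106 mm. Fixed. Top 28 mm above the cart; cut-out 18 mm deep, its bottom grey. Origin: centre of the underside. x along its length (either way alike), z up. Cut-out: two round wells of 78 mm diameter, 72 mm between centres; 40 mm wide finger notch across the middle, open at both sides.
- pushup_base: Grey plastic base plate of the push-up handle, 200 x 110 mm, 24 mm thick, fixed; four round sockets from above, 24 mm wide, 16 mm deep, 70 mm along and 28 mm across from the middle. Origin: centre of its underside. x: along its length, as the handle's bar must lie (either way alike), z up. Studs fully home, the feet lie flat on it and the bar's centre is 119 mm above its underside.
- tub: Bystander: empty clear plastic tub, 115 x 85 mm, 60 mm high, loose. Origin: centre of its underside.
- bottle: Bystander: steel drinking bottle with a black cap, 68 mm in diameter, 200 mm high, standing loose. Origin: centre of its underside.
Mind the look-alikes: they are no part of the job. Leave any yellow look-alike of the part that bears dumbbell_large_center alone. What is shaped like the insert_peanut but purple is not meant.

How it is judged (in metres and radians):
At the end, for the whole second after the job is handed in: Dumbbells and ball at rest, let go, in their own inserts: within 15 mm of centre, 0.15 rad (ball 0.18) of its length, at most 6 mm above the cut-out's bottom. Push-up handle at rest in its base: within 8 mm and 0.10 rad, feet at most 3.5 mm above the plate (horizontal distance between dumbbell_large_center and insert_large below 0.015 m and z of dumbbell_large_center in the frame of insert_large between 0.034 and 0.046 m and angle between the x axis of dumbbell_large_center and the x axis of insert_large, either way round below 0.15 rad and linear speed of each of dumbbell_large, dumbbell_small, peanut_ball, pushup_handle below 0.03 m/s and horizontal distance between dumbbell_small_center and insert_small below 0.015 m and z of dumbbell_small_center in the frame of insert_small between 0.027 and 0.039 m and angle between the x axis of dumbbell_small_center and the x axis of insert_small, either way round below 0.15 rad and horizontal distance between peanut_ball_center and insert_peanut below 0.015 m and z of peanut_ball_center in the frame of insert_peanut between 0.036 and 0.048 m and angle between the x axis of peanut_ball_center and the x axis of insert_peanut, either way round below 0.18 rad and horizontal distance between pushup_handle_grip and pushup_base below 0.008 m and z of pushup_handle_grip in the frame of pushup_base between 0.1105 and 0.1225 m and angle between the x axis of pushup_handle_grip and the x axis of pushup_base, either way round below 0.1 rad); the robot touches nothing.
It fails at once if The tub was shifted by more than 30 mm (distance of tub from where it was at the start of the episode above 0.03 m).
It fails at once if The bottle was shifted by more than 30 mm or knocked over (distance of bottle from where it was at the start of the episode above 0.03 m).
It also fails if it takes over 141 s, if anything falls off the work surface, if the arm or the gripper's body presses on something with over 40 N, if the wrist force passes 120 N, or if a joint passes its speed limit or range.

## Robot

A 7-joint arm with a two-finger parallel gripper is mounted at the origin on the work surface. World frame = base frame: x ahead of the robot, y to its left, z up, the work surface at z = 0. Lengths are in mm, angles in degrees, forces in N, time in s.
With the tool pointing down it reaches from about 425 to 1025 mm from the base axis. Payload 9.4 kg.
Tool frame: the origin (TCP) lies at the very end of the fingers, on their centre line; the grasp point (between the pads) lies arm.pinch_z behind it (arm.pinch_z is the distance from the TCP to the grasp point, in mm); z points along the fingers, y is the line along which they close (so a half turn about z gives the same grasp; the last joint's range is limited). The gripper opens to 93 mm and grips with 3 to 60 N. Pads are 15 mm wide; open, the fingers measure 128 mm over their backs; the gripper's body (75 mm by 188 mm) begins 65 mm behind the grasp point.
Start: joints at [-71.259, 34.337, -0.143, 91.639, 0.103, 54.024, -4.572], TCP at [284.868, 666.689, 218.618] pointing down, gripper open.
Joint ranges: [-147.43, 147.43], [-19.82, 112.94], [-74.19, 73.91], [6.32, 146.72], [-59.91, 239.91], [6.04, 106.73], [-150.56, 150.56]. Speed limits (degrees/s): [127.2, 127.2, 172.46, 172.46, 180, 180, 180].

## Interface

Orientations are given as a 3x3 rotation matrix whose columns are the frame's x, y, z axes.
In Python, from rig import arm gives the robot as it stands.
- The arm moves only by the shell command python3 -m jog 'ROWS' [FORCE]. ROWS is JSON, a list of rows, each a list of 5 numbers: the finger opening in cm, from 0 to 9.3, then the shift along the tool's x, y, z in cm, then the turn about the tool's z in rad. In form: [[hand, tx, ty, tz, spin], ...]. A call has 1 to 5 rows; each row shifts and turns the commanded pose from where the row before left it, along the tool's axes as they then stand; what a row does not reach is not made up. A row lasts 1/8 s, in which the tool goes at most 62.5 mm and 10.7 degrees, less where a joint would pass 70% of its speed; a pose out of reach is approached as far as the arm can. A call with a gripper value outside its range is refused whole. The fingers move at their own pace and stop on an object; FORCE is the grip in N (left out, the last holds). Time passes only in rows, so rows that do not move let the fingers close. It gives the time, the measured TCP pose, the force, the opening and the grip force at its end, in the units of the state.
- arm.get_state(): the state, without advancing time (a new reading comes with each control period).
- arm.get_image(name): name is "scene" or "top" or "wrist"; returns a dict with "pixels" (480x640x3 uint8, red, green, blue), "intrinsics" (3x3 intrinsics, pixels), "world_from_camera" (4x4, takes a point from camera to world coordinates); the wrist camera has in their place "T_tool_cam" (4x4, takes a point from camera to tool coordinates, whose origin is the TCP and whose axes are the flange's). Camera axes: x right, y down, z forward; pixel columns grow to the right and rows downward; lengths in mm; the calibration is good to about 2 mm. A picture is of the moment at which its call begins: read the wrist's pose just before it. There is no depth.
- arm.job_done(): hands the job in; it is judged then, once.
Trained networks look in a picture, given as the dict that the camera call returned (one of the last four; its "shot" number tells which), for a name from the list of things; names that differ only in an ending like _2 or _b are one class to them, and where a whole thing is asked for, a point or a joint stands for the part that bears it (a point fixed in the world has none). Each returns a list of dicts, best first, with "confidence" (0 to 1); they miss things now and then, are a little off and sometimes report something else, mostly with a low value. They report only what shows in the picture. A call takes as long as a camera call. They do not tell look-alikes from the thing itself.
- arm.boxes_of(target, picture): "position" ([column, row] in pixels, amid what is visible of it).
- arm.mark_of(target, picture): "position" ([column, row] in pixels: a listed point, or the origin of a listed thing).
The state is a dict: "time": time; "joint_pos": joint angles; "dq": joint speeds; "tau": joint torques, N m; "tcp_pos": TCP position; "orientation": TCP orientation; "wrist_force": force on the tool from outside, world axes, zero at the start; "wrist_torque": the same for the moment, N m; "opening": opening from 0.0 (shut) to 1.0 (fully open); "finger_force": force on a finger pad.
Only numpy, scipy, OpenCV 4.12 (cv2) and the standard library are available. Lean on these libraries where they do the work, as an engineer would, in place of code of your own. Each camera call takes 0.05 s, during which the arm holds its last target. There are 200 camera calls.

## Working session

There is one attempt and no reset: what is moved stays moved. The work goes in short steps, Python scripts to look and compute and a shell command to move; the robot and the scene stay as the last step left them, time stands still between calls to the robot, and variables do not carry over. Pictures are saved under pics/ and viewed, at most 14 in all, crops included, and the job is handed in when it is done.

```bash
ls; mkdir -p pics
cat > h.py <<'E'
import numpy as np, cv2
from rig import arm
def ray(im,px,Tw=None):
    K=np.array(im["intrinsics"]); T=np.array(im["world_from_camera"]) if Tw is None else Tw
    d=T[:3,:3]@np.linalg.inv(K)@np.array([px[0],px[1],1.]); return T[:3,3],d
def at(im,px,z,Tw=None):
    o,d=ray(im,px,Tw); return o+d*(z-o[2])/d[2]
def wristT(st,im):
    T=np.eye(4);T[:3,:3]=np.array(st["orientation"]);T[:3,3]=st["tcp_pos"]; return T@np.array(im["T_tool_cam"])
def save(im,n): cv2.imwrite("pics/"+n,np.array(im["pixels"])[:,:,::-1])
E
python3 - <<'E'
from h import *
st=arm.get_state(); print(arm.pinch_z,st["time"],st["tcp_pos"],np.round(st["orientation"],3).tolist(),st["opening"])
H=dict(dumbbell_large_center=30,dumbbell_small_center=23,peanut_ball_center=32,pushup_handle_grip=109,insert_large=28,insert_small=28,insert_peanut=28,pushup_base=24,tub=0,bottle=0)
for c in ("top","scene"):
    im=arm.get_image(c); save(im,c+"0.png")
    for n,z in H.items():
        for r in arm.mark_of(n,im)[:3]:
            zz=0 if n[:6] in("insert","pushup_base"[:6]) and "grip" not in n else z
            print(c,n,round(r["confidence"],2),np.round(r["position"]),np.round(at(im,r["position"],zz)[:2]))
E
```

```text
pics
18.8 0.0 [284.65836879 666.25530717 217.7556433 ] [[-0.92, 0.393, -0.0], [0.393, 0.92, -0.001], [-0.0, -0.002, -1.0]] 0.9960100383460521
top dumbbell_large_center 0.97 [360. 236.] [ 431. -101.]
top dumbbell_large_center 0.92 [441. 352.] [ 159. -298.]
top dumbbell_large_center 0.56 [349. 150.] [648. -73.]
top dumbbell_small_center 0.67 [476. 248.] [ 409. -386.]
top peanut_ball_center 0.8 [275. 240.] [419. 106.]
top pushup_handle_grip 0.62 [149. 231.] [427. 390.]
top insert_large 0.74 [411. 155.] [ 645. -232.]
top insert_small 0.7 [295. 149.] [658.  65.]
top insert_peanut 0.95 [231. 142.] [672. 231.]
top insert_peanut 0.78 [186. 337.] [177. 321.]
top insert_peanut 0.26 [294. 149.] [658.  67.]
top pushup_base 0.85 [349. 146.] [666. -73.]
top tub 0.94 [152. 164.] [612. 431.]
top bottle 0.87 [497. 160.] [ 636. -451.]
scene dumbbell_large_center 0.7 [260. 190.] [ 156. -307.]
scene dumbbell_large_center 0.66 [281. 265.] [ 418. -104.]
scene dumbbell_small_center 0.66 [186. 239.] [ 419. -383.]
scene peanut_ball_center 0.81 [361. 285.] [406. 102.]
scene pushup_handle_grip 0.75 [486. 304.] [433. 388.]
scene insert_large 0.82 [187. 320.] [ 640. -233.]
scene insert_small 0.83 [307. 366.] [650.  76.]
scene insert_small 0.25 [116. 293.] [ 634. -441.]
scene insert_peanut 0.78 [375. 396.] [664. 234.]
scene insert_peanut 0.69 [476. 259.] [173. 319.]
scene insert_peanut 0.55 [283. 265.] [ 387. -118.]
scene pushup_base 0.9 [247. 346.] [654. -66.]
scene tub 0.8 [479. 406.] [603. 431.]
scene bottle 0.82 [113. 292.] [ 636. -450.]
```

```bash
ls pics
```

```text
scene0.png
top0.png
```

View pics/top0.png

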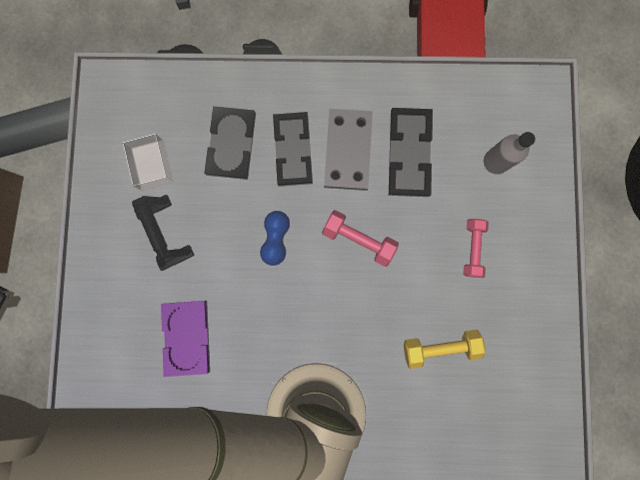

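View pics/scene0.png

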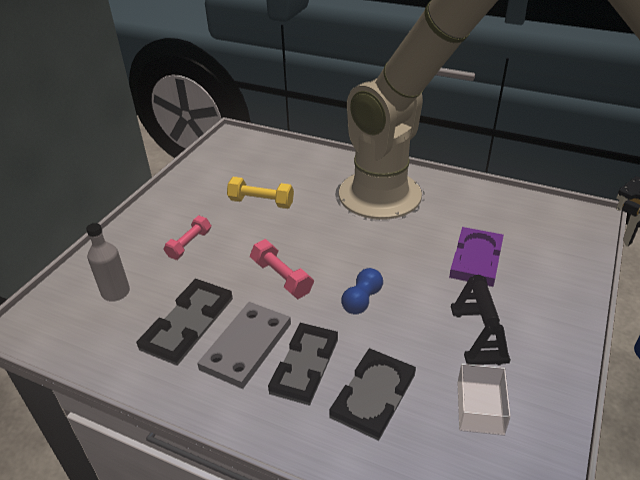

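The top view shows the inserts at (230,142) peanut, (294,149) small, (411,152) large and the base at (349,150). The handle is at (160,232), the ball at (274,238), the large pink dumbbell at (360,238) and the small one at (476,248). The yellow dumbbell (445,350) and purple insert (186,338) are the look-alikes. Next I'll get precise outlines.

```bash
cat >> h.py <<'E'
def outline(im,mask,px,z,Tw=None):
    """min-area rectangle in world at height z of the blob nearest px: centre, (long,short), long-axis angle deg"""
    cs,_=cv2.findContours(mask.astype(np.uint8),cv2.RETR_EXTERNAL,cv2.CHAIN_APPROX_NONE)
    cs=[c for c in cs if cv2.contourArea(c)>150]
    c=max(cs,key=lambda c:cv2.pointPolygonTest(c,(float(px[0]),float(px[1])),True))
    P=np.array([at(im,p[0],z,Tw)[:2] for p in c],np.float32)
    (ct,_,_)=r=cv2.minAreaRect(P); B=cv2.boxPoints(r)
    e=[B[1]-B[0],B[2]-B[1]]; l=[np.linalg.norm(v) for v in e]; i=int(np.argmax(l))
    a=np.degrees(np.arctan2(e[i][1],e[i][0]))%180
    return np.round(ct,1),np.round(sorted(l)[::-1],1),round(a,1)
def masks(im):
    p=np.array(im["pixels"]); hsv=cv2.cvtColor(p,cv2.COLOR_RGB2HSV); h,s,v=hsv[...,0],hsv[...,1],hsv[...,2]
    return dict(pink=(s>90)&((h>160)|(h<6)),blue=(s>100)&(h>105)&(h<125),dark=(v<142)&(s<60),black=(v<75)&(s<80))
E
python3 - <<'E'
from h import *
im=arm.get_image("top"); m=masks(im)
for n,k,px,z in [("DL","pink",(360,236),30),("DS","pink",(476,248),23),("ball","blue",(275,240),32),("handle","black",(158,232),95),("handle_dark","dark",(158,232),95),("iL","dark",(411,155),20),("iS","dark",(294,149),20),("iP","dark",(231,142),20),("base","dark",(349,150),20)]:
    print(n,*outline(im,m[k],px,z))
p=np.array(im["pixels"]); print(p[150,349],p[150,320],p[130,390],p[150,411])
E
```

```text
DL [ 427.5 -101.4] [181.5  66.4] 63.9
DS [ 410.8 -385. ] [141.7  51. ] 175.3
ball [425.8 114.8] [130.3  58.6] 174.0
handle [435.8 366. ] [180.1  84.2] 26.6
handle_dark [436.  365.6] [184.9  88. ] 26.4
iL [ 650.  -226.4] [230.9 109.2] 179.1
iS [653.1  71.2] [191.1  92.4] 5.2
iP [666.9 229.4] [184.8 114.9] 175.0
base [653.7 -70.4] [208.  111.4] 177.3
[131 127 128] [154 152 152] [85 85 85] [111 107 107]
```

```bash
cat >> h.py <<'E'
def go(x,y,z,yaw,st=None):
    """print shift in tool axes (cm) and spin (rad) from the current pose; yaw = world angle of tool x, mod 180"""
    st=st or arm.get_state(); R=np.array(st["orientation"]); p=np.array(st["tcp_pos"])
    d=R.T@(np.array([x,y,z])-p)/10; cur=np.degrees(np.arctan2(R[1,0],R[0,0]))
    t=(yaw-cur+90)%180-90
    print("from",np.round(p,1),"yaw",round(cur,1),"j7",round(st["joint_pos"][6],1),"shift cm",np.round(d,2),"spin",round(-np.radians(t),3),"t",round(st["time"],2), "tiltxy",np.round(R[:2,2],4))
E
python3 - <<'E'
from h import *
go(430,385,330,26.6)
print(np.round(arm.get_image("wrist")["T_tool_cam"],2).tolist())
E
```

```text
from [284.9 666.7 218.6] yaw 156.9 j7 -4.6 shift cm [-24.41 -20.2  -11.14] spin -0.868 t 1.15 tiltxy [0. 0.]
[[-0.0, -0.96, -0.29, 80.53], [1.0, -0.0, 0.0, -0.2], [-0.0, -0.29, 0.96, -165.95], [0.0, 0.0, 0.0, 1.0]]
```

```bash
python3 -m jog '[[9.3,-4.9,-4,-2.2,0],[9.3,-4.9,-4,-2.2,0],[9.3,-4.9,-4,-2.2,0],[9.3,-4.9,-4,-2.2,0],[9.3,-4.9,-4,-2.2,0]]' 20
python3 -m jog '[[9.3,0,0,0,-0.174],[9.3,0,0,0,-0.174],[9.3,0,0,0,-0.174],[9.3,0,0,0,-0.174],[9.3,0,0,0,-0.174]]'
cat >> h.py <<'E'
def wshot(n=None):
    st=arm.get_state(); im=arm.get_image("wrist"); 
    if n: save(im,n)
    return st,im,wristT(st,im)
E
python3 - <<'E'
from h import *
arm.get_image("wrist")
st,im,T=wshot("w1.png"); go(430,385,330,26.6)
for r in arm.mark_of("pushup_handle_grip",im)[:2]: print(r["confidence"],r["position"],at(im,r["position"],109,T))
E
```

```text
time: 1.82
tcp_pos: [422.5, 403.4, 322.2]
orientation: [[-0.92, 0.393, 0.0], [0.393, 0.92, 0.0], [-0.0, 0.001, -1.0]]
wrist_force: [-0.1, 1.2, 0.6]
opening: 1.0
finger_force: 0.0
time: 2.45
tcp_pos: [421.8, 405.1, 321.4]
orientation: [[-0.891, -0.455, 0.0], [-0.455, 0.891, 0.0], [-0.0, -0.0, -1.0]]
wrist_force: [-0.1, 0.3, -0.3]
opening: 1.002
finger_force: 0.0
from [421.9 405.1 321.4] yaw -153.2 j7 63.4 shift cm [ 0.18 -2.16 -0.86] spin 0.004 t 2.55 tiltxy [0.     0.0002]
0.92 [291.1, 208.4] [432.43358815 384.64909211 109.        ]
0.41 [75.5, 71.9] [410.10588175 158.77759548 109.        ]
```

View pics/w1.png

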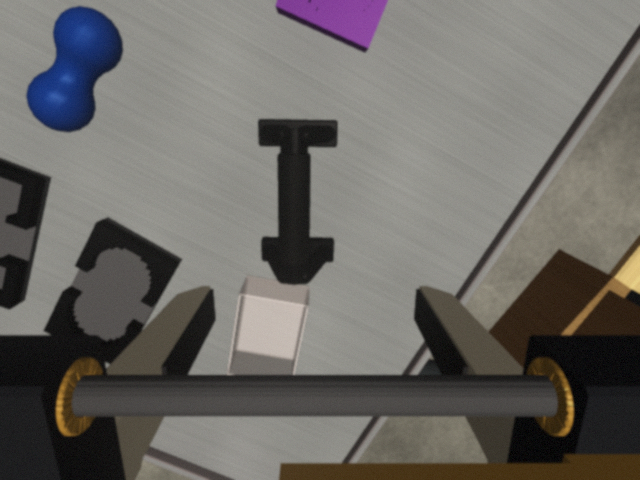

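```bash
python3 -m jog '[[9.3,0,-2.3,0,0],[9.3,0,0,5,0],[9.3,0,0,5,0],[9.3,0,0,5,0],[9.3,0,0,5,0]]' 40
python3 -m jog '[[9.3,0,0,3.1,0],[3,0,0,0,0],[3,0,0,0,0],[2,0,0,0,0],[2,0,0,0,0]]' 40
python3 -m jog '[[2,0,0,0,0],[2,0,0,0,0],[2,0,0,0,0]]' 40
```

```text
time: 3.22
tcp_pos: [432.4, 384.8, 120.1]
orientation: [[-0.895, -0.445, 0.001], [-0.445, 0.895, 0.0], [-0.001, 0.0, -1.0]]
wrist_force: [-0.3, 0.3, -0.8]
opening: 1.0
finger_force: 0.0
time: 3.85
tcp_pos: [432.6, 385.1, 91.6]
orientation: [[-0.894, -0.449, 0.002], [-0.449, 0.894, 0.001], [-0.002, 0.001, -1.0]]
wrist_force: [0.4, 0.2, 0.7]
opening: 0.617
finger_force: 0.0
time: 4.22
tcp_pos: [432.1, 385.2, 90.5]
orientation: [[-0.893, -0.45, 0.0], [-0.45, 0.893, 0.001], [-0.001, 0.001, -1.0]]
wrist_force: [-1.0, 1.4, 2.3]
opening: 0.338
finger_force: 40.0
```

```bash
python3 -m jog '[[2,0,0,-4,0],[2,0,0,-5,0],[2,0,0,-5,0],[2,0,0,-3,0]]'
python3 - <<'E'
from h import *
for c,box in (("top",(322,105,376,192)),("scene",(195,300,292,387))):
    im=arm.get_image(c); g=cv2.cvtColor(np.array(im["pixels"]),cv2.COLOR_RGB2GRAY)
    x0,y0,x1,y1=box; sub=(g[y0:y1,x0:x1]<88).astype(np.uint8)
    n,_,s,ce=cv2.connectedComponentsWithStats(sub)
    W=[]
    for i in range(1,n):
        if 20<s[i,4]<260: 
            px=ce[i]+[x0,y0]; w=at(im,px,24)[:2]; W.append(w); print(c,s[i],np.round(px,1),np.round(w,1))
    # target rectangles of other inserts' bottoms
st,im,T=wshot("w2.png")
for n in ("insert_peanut","insert_small","pushup_base","insert_large"):
    for r in arm.mark_of(n,im)[:2]: print(n,round(r["confidence"],2),np.round(r["position"]),np.round(at(im,r["position"],0,T),1))
go(653,-70,260,177.3)
E
```

```text
time: 4.72
tcp_pos: [432.2, 384.4, 262.2]
orientation: [[-0.893, -0.449, 0.001], [-0.449, 0.893, 0.001], [-0.001, 0.0, -1.0]]
wrist_force: [-0.3, -0.6, -5.3]
opening: 0.34
finger_force: 40.0
top [12 12 10  9 66] [338.6 120.7] [725.4 -45.4]
top [35 13  9  9 63] [360.7 122. ] [ 722.7 -101.2]
top [ 9 66  9  9 65] [334.9 174.9] [585.3 -38.2]
top [31 67 10  9 66] [357.4 176.1] [583.3 -94.4]
scene [52 10 11  8 69] [251.7 313.7] [583.3 -92.4]
scene [73 18 11  9 72] [273.  321.9] [586.2 -36.5]
scene [94 40  3 10 22] [290.3 345. ] [630.8  28.8]
scene [16 53 11 10 84] [216.  357.5] [723.3 -98.9]
scene [38 62 12 10 90] [238.5 366.8] [725.7 -42.9]
insert_peanut 0.63 [110. 312.] [667.8 227.5   0. ]
from [431.4 383.9 258.2] yaw -153.3 j7 64.5 shift cm [  0.62 -50.51  -0.12] spin 0.514 t 5.08 tiltxy [-0.0024 -0.0025]
```

```bash
python3 -m jog '[[2,0,-2,0,0],[2,0,-4,0,0],[2,0,-5,0,0],[2,0,-5,0,0],[2,0,-5,0,0]]'
python3 -m jog '[[2,0,-5,0,0],[2,0,-5,0,0],[2,0,-5,0,0],[2,0,-5,0,0],[2,0,-4,0,0]]'
python3 -m jog '[[2,0.4,-3.5,0,0],[2,0,-2,0,0],[2,0,0,0,0.1]]'
python3 -m jog '[[2,0,0,0,0.13],[2,0,0,0,0.13],[2,0,0,0,0.1],[2,0,0,0,0.054],[2,0,0,0,0]]'
python3 - <<'E'
from h import *
go(654.4,-68.8,130,177.2)
for c in ("top","scene"):
    im=arm.get_image(c); save(im,c+"1.png")
    for r in arm.mark_of("pushup_handle_grip",im)[:2]: print(r["confidence"],r["position"],at(im,r["position"],arm.get_state()["tcp_pos"][2]+18.8))
go(654.4,-68.8,130,177.2)
E
```

```text
time: 5.7
tcp_pos: [527.1, 194.1, 259.5]
orientation: [[-0.894, -0.449, -0.001], [-0.449, 0.894, -0.001], [0.001, -0.001, -1.0]]
wrist_force: [1.3, -0.4, -5.4]
opening: 0.335
finger_force: 40.0
time: 6.32
tcp_pos: [634.4, -21.3, 259.2]
orientation: [[-0.894, -0.447, -0.002], [-0.447, 0.894, -0.001], [0.002, -0.0, -1.0]]
wrist_force: [0.4, 0.2, -4.8]
opening: 0.331
finger_force: 40.0
time: 6.7
tcp_pos: [655.5, -70.9, 259.4]
orientation: [[-0.935, -0.354, -0.001], [-0.354, 0.935, -0.001], [0.001, -0.0, -1.0]]
wrist_force: [0.3, 0.7, -4.2]
opening: 0.334
finger_force: 40.0
time: 7.32
tcp_pos: [655.2, -67.8, 259.8]
orientation: [[-0.999, 0.047, -0.001], [0.047, 0.999, 0.0], [0.001, 0.0, -1.0]]
wrist_force: [0.6, 1.1, -4.4]
opening: 0.337
finger_force: 40.0
from [655.2 -67.8 259.8] yaw 177.3 j7 90.4 shift cm [ 0.07 -0.11 12.98] spin 0.002 t 7.33 tiltxy [-0.001   0.0001]
0.6 [233.6, 248.3] [650.85977309 -64.28134497 278.9490126 ]
from [655.5 -68.2 260.1] yaw 177.3 j7 90.4 shift cm [ 0.1  -0.07 13.01] spin 0.002 t 7.53 tiltxy [-0.0003  0.0001]
```

View pics/scene1.png

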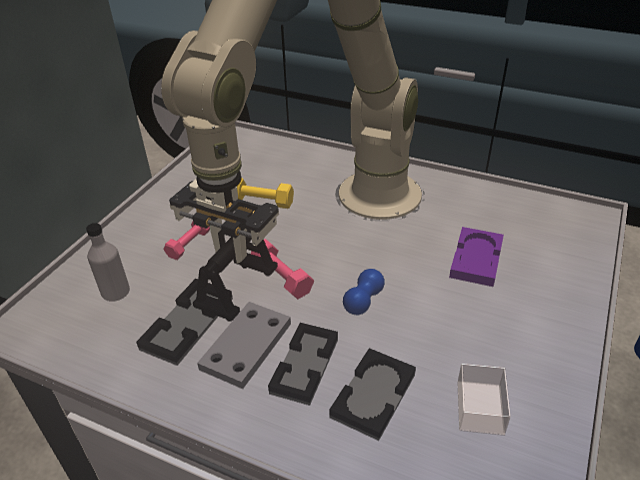

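```bash
python3 -m jog '[[2,0.1,-0.07,4,0],[2,0,0,5,0],[2,0,0,3.5,0],[2,0,0,1,0],[2,0,0,0,0]]'
python3 - <<'E'
from h import *
go(654.4,-68.8,100.5,177.2)
im=arm.get_image("scene"); a=np.array(im["pixels"])[290:400,180:310]; st,iw,T=wshot()
b=np.array(iw["pixels"])[:,:,:]
a=cv2.resize(a,None,fx=4,fy=4,interpolation=cv2.INTER_CUBIC)
cv2.imwrite("pics/s2.png",a[:,:,::-1]); save(iw,"w3.png")
for r in arm.mark_of("pushup_handle_grip",im)[:2]: print(r["confidence"],r["position"],at(im,r["position"],st["tcp_pos"][2]+18.5))
E
```

```text
time: 8.15
tcp_pos: [654.8, -69.0, 125.5]
orientation: [[-0.999, 0.048, -0.0], [0.048, 0.999, 0.0], [0.0, 0.0, -1.0]]
wrist_force: [-0.5, 0.1, -4.2]
opening: 0.334
finger_force: 40.0
from [654.8 -69.  125.5] yaw 177.3 j7 90.8 shift cm [0.04 0.02 2.5 ] spin 0.001 t 8.15 tiltxy [-0.0001  0.    ]
0.98 [241.3, 301.3] [657.18541483 -60.90842124 144.87795369]
```

View pics/s2.png

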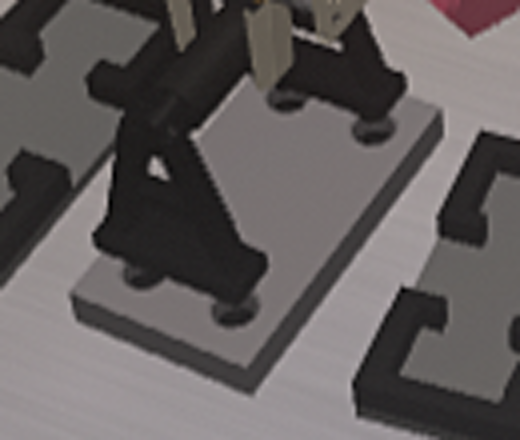

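The studs sit right over the four sockets, so I'll lower in small steps.

```bash
python3 -m jog '[[2,0,0,0.6,0],[2,0,0,0.6,0],[2,0,0,0.5,0],[2,0,0,0,0]]'
python3 -m jog '[[2,0,0,0.4,0],[2,0,0,0.3,0],[2,0,0,0.1,0],[2,0,0,0.1,0],[2,0,0,0,0]]'
```

```text
time: 8.8
tcp_pos: [654.2, -68.9, 107.7]
orientation: [[-0.999, 0.048, -0.001], [0.048, 0.999, 0.0], [0.001, -0.0, -1.0]]
wrist_force: [-0.1, -0.1, -4.4]
opening: 0.332
finger_force: 40.0
time: 9.43
tcp_pos: [654.3, -68.4, 100.5]
orientation: [[-0.999, 0.047, 0.0], [0.047, 0.999, 0.0], [-0.0, 0.0, -1.0]]
wrist_force: [-5.2, 3.2, 8.1]
opening: 0.336
finger_force: 40.0
```

```bash
python3 -m jog '[[6.5,0,0,0,0],[9.3,0,0,0,0],[9.3,0,0,0,0],[9.3,0,0,0,0],[9.3,0,0,-2,0]]'
python3 -m jog '[[9.3,0,0,-5,0],[9.3,0,0,-5,0],[9.3,2,0,-5,0],[9.3,4,3,-2,0],[9.3,4.5,3.5,0,0]]'
python3 -m jog '[[9.3,4.5,3.5,0,0],[9.3,4.5,3.5,0,0],[9.3,3.5,3.2,0,0.05],[9.3,0,0,0,0],[9.3,0,0,0,0]]'
python3 - <<'E'
from h import *
st,im,T=wshot("w4.png"); m=masks(im)
for r in arm.mark_of("peanut_ball_center",im)[:2]: print(r["confidence"],r["position"],at(im,r["position"],32,T)); 
r=arm.mark_of("peanut_ball_center",im)[0]; o=outline(im,m["blue"],r["position"],32,T); print(*o)
go(*o[0],13,o[2])
for n in ("insert_peanut","insert_small","insert_large"):
    for r in arm.mark_of(n,im)[:2]: print(n,round(r["confidence"],2),np.round(r["position"]),np.round(at(im,r["position"],0,T),1))
im=arm.get_image("top"); a=np.array(im["pixels"])[90:290,190:510]; cv2.imwrite("pics/t3.png",cv2.resize(a,None,fx=2.5,fy=2.5,interpolation=cv2.INTER_CUBIC)[:,:,::-1])
for r in arm.mark_of("pushup_handle_grip",im)[:2]: print(r["confidence"],r["position"],at(im,r["position"],119))
E
```

```text
time: 10.05
tcp_pos: [653.6, -68.9, 118.1]
orientation: [[-0.999, 0.048, -0.003], [0.048, 0.999, 0.0], [0.003, -0.0, -1.0]]
wrist_force: [0.5, -0.4, 0.0]
opening: 0.822
finger_force: 0.0
time: 10.68
tcp_pos: [552.9, 1.3, 291.1]
orientation: [[-0.999, 0.049, 0.004], [0.049, 0.999, 0.0], [-0.004, 0.001, -1.0]]
wrist_force: [0.0, 1.0, 0.4]
opening: 0.997
finger_force: 0.0
time: 11.3
tcp_pos: [433.3, 108.6, 289.6]
orientation: [[-0.995, 0.097, 0.001], [0.097, 0.995, 0.0], [-0.001, 0.0, -1.0]]
wrist_force: [0.8, 0.1, 0.6]
opening: 1.003
finger_force: 0.0
0.92 [322.7, 189.1] [422.73831708 118.85241184  32.        ]
[423.2 115.6] [134.9  61.2] 174.1
from [433.6 108.1 289.2] yaw 174.3 j7 62.9 shift cm [ 1.11  0.65 27.62] spin 0.004 t 11.45 tiltxy [ 0.0001 -0.0002]
insert_peanut 0.75 [421. 356.] [662.3 228.7   0. ]
insert_small 0.72 [301. 357.] [648.5  69.6   0. ]
0.74 [351.4, 138.9] [649.8530564  -73.23269047 119.        ]
```

View pics/w4.png

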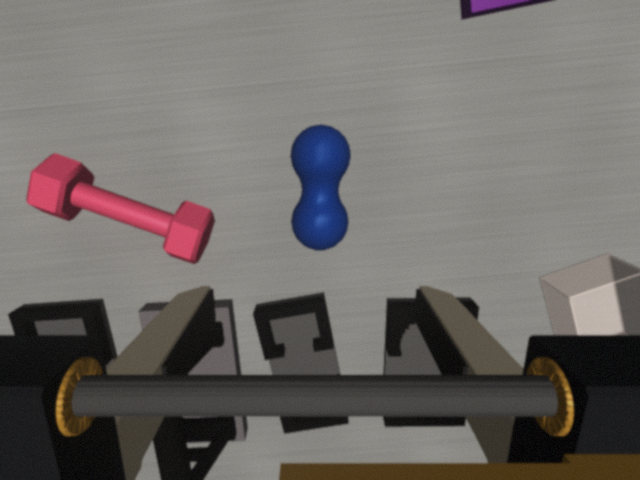

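Run:
```python
from h import *
st,im,T=wshot(); print(np.round(im["intrinsics"],1).tolist(),np.round(im["T_tool_cam"],4).tolist())
m=masks(im)["blue"].astype(np.uint8); M=cv2.moments(m,True); print(M["m10"]/M["m00"],M["m01"]/M["m00"])
r=arm.mark_of("peanut_ball_center",im)[0]["position"]; print(r,at(im,r,32,T),st["tcp_pos"],T[:3,3], outline(im,m>0,r,32,T))
for c in ("top",):
    im=arm.get_image(c); print(outline(im,masks(im)["blue"],(275,240),32), arm.mark_of("peanut_ball_center",im)[0]["position"])
```

```text
[[392.2, 0.0, 314.3], [0.0, 392.2, 241.2], [0.0, 0.0, 1.0]] [[-0.0006, -0.9573, -0.289, 80.582], [1.0, -0.0007, 0.0002, -0.1389], [-0.0004, -0.289, 0.9573, -165.9464], [0.0, 0.0, 0.0, 1.0]]
325.8406374501992 193.9132166984237Traceback (most recent call last):
  File "<stdin>", line 4, in <module>
IndexError: list index out of range
```

```bash
python3 -m jog '[[9.3,1.1,0.65,3,0],[9.3,0,0,5,0],[9.3,0,0,5,0],[9.3,0,0,5,0],[9.3,0,0,5,0]]' 25
python3 -m jog '[[9.3,0,0,3.5,0],[9.3,0,0,1.1,0],[6,0,0,0,0],[4,0,0,0,0],[2,0,0,0,0]]' 25
python3 -m jog '[[2,0,0,0,0],[2,0,0,0,0],[2,0,0,0,0],[2,0,0,0,0]]' 25
```

```text
time: 12.42
tcp_pos: [423.0, 116.6, 58.0]
orientation: [[-0.995, 0.098, 0.001], [0.098, 0.995, 0.001], [-0.001, 0.001, -1.0]]
wrist_force: [1.0, 0.5, -0.2]
opening: 1.003
finger_force: 0.0
time: 13.05
tcp_pos: [423.9, 116.7, 17.2]
orientation: [[-0.995, 0.098, -0.002], [0.098, 0.995, -0.001], [0.002, -0.001, -1.0]]
wrist_force: [1.1, -1.2, -0.2]
opening: 0.726
finger_force: 0.0
time: 13.55
tcp_pos: [423.6, 116.5, 16.7]
orientation: [[-0.995, 0.098, -0.003], [0.098, 0.995, -0.001], [0.003, -0.002, -1.0]]
wrist_force: [0.4, 0.3, 3.3]
opening: 0.432
finger_force: 23.7
```

Run:
```python
from h import *
go(667,229,150,175)
# insert geometry: dark-mask corners at top face & bottoms from both cameras
for c,P in (("top",dict(iL=(411,155),iS=(294,149),iP=(231,142))),("scene",dict(iL=(187,320),iS=(307,366),iP=(375,396)))):
    im=arm.get_image(c); p=np.array(im["pixels"]).astype(int); g=p.mean(2)
    for n,px in P.items():
        # grey bottom blob: flood region of similar grey at the centre, at z=10
        v=g[px[1]-2:px[1]+3,px[0]-2:px[0]+3].mean()
        m=(abs(g-v)<12).astype(np.uint8); k,lab=cv2.connectedComponents(m,connectivity=4)
        mm=lab==lab[px[1],px[0]]; print(c,n,v,mm.sum(),*outline(im,mm,px,10), "black:",*outline(im,(g<142),px,28 if c=="top" else 28))
        for r in arm.mark_of({"iL":"insert_large","iS":"insert_small","iP":"insert_peanut"}[n],im)[:1]: print("   mark",round(r["confidence"],2),np.round(at(im,r["position"],0)[:2],1))
```

```text
from [423.6 116.5  16.7] yaw 174.4 j7 44.0 shift cm [-23.09  13.55 -13.42] spin -0.01 t 13.55 tiltxy [-0.0028 -0.0013]
top iL 110.02666666666666 2057 [ 651.7 -225.3] [191.7 101.1] 179.7 black: [ 647.9 -225. ] [229.  108.2] 178.9
   mark 0.85 [ 650.3 -217.9]
top iS 113.61333333333334 1398 [655.   70.3] [150.3  87.3] 6.0 black: [650.9  70. ] [189.8  90.6] 5.2
   mark 0.63 [658.9  63.8]
top iP 103.89333333333335 754 [701.7 233.9] [140.8  80.8] 74.2 black: [269.9 191. ] [974.4 456.1] 21.3
   mark 0.93 [181.3 319.6]
scene iL 96.80000000000001 1614 [ 643.2 -226.1] [183.5 101. ] 178.8 black: [ 656.6 -217.3] [239.7 123.4] 178.7
   mark 0.56 [ 648.1 -232.2]
scene iS 98.94666666666666 1410 [646.   71.1] [141.9  86.6] 5.3 black: [660.   76.1] [201.3  96.7] 5.5
   mark 0.94 [642.8  77.4]
scene iP 101.86666666666666 2003 [659.8 229.4] [130.1 104.9] 21.7 black: [673.1 233.2] [193.1 113.8] 175.2
   mark 0.93 [660.9 229.5]
```

```bash
python3 -m jog '[[2,0,0,-4,0],[2,0,0,-4,0],[2,-2,1.2,-3,0],[2,-4,2.4,0,0],[2,-4.5,2.6,0,0]]'
python3 -m jog '[[2,-4.5,2.6,0,0],[2,-4,2.4,0,0],[2,-3,1.8,0,-0.01],[2,-1,0.6,0,0],[2,0,0,0,0]]'
python3 - <<'E'
from h import *
go(665.5,229,26.7,175)
st,im,T=wshot("w5.png")
im=arm.get_image("scene"); a=np.array(im["pixels"])[290:450,310:440]; cv2.imwrite("pics/s5.png",cv2.resize(a,None,fx=3.5,fy=3.5,interpolation=cv2.INTER_CUBIC)[:,:,::-1])
E
```

```text
time: 14.58
tcp_pos: [535.1, 168.3, 126.5]
orientation: [[-0.995, 0.098, -0.003], [0.098, 0.995, -0.002], [0.003, -0.002, -1.0]]
wrist_force: [0.4, 0.4, -3.1]
opening: 0.437
finger_force: 23.8
time: 15.2
tcp_pos: [665.1, 229.5, 124.6]
orientation: [[-0.996, 0.087, -0.005], [0.087, 0.996, -0.002], [0.005, -0.003, -1.0]]
wrist_force: [-0.4, -0.1, -3.5]
opening: 0.435
finger_force: 23.8
from [665.1 229.5 124.6] yaw 175.0 j7 50.8 shift cm [-0.09 -0.02  9.79] spin -0.0 t 15.2 tiltxy [-0.0049 -0.0021]
```

View pics/w5.png

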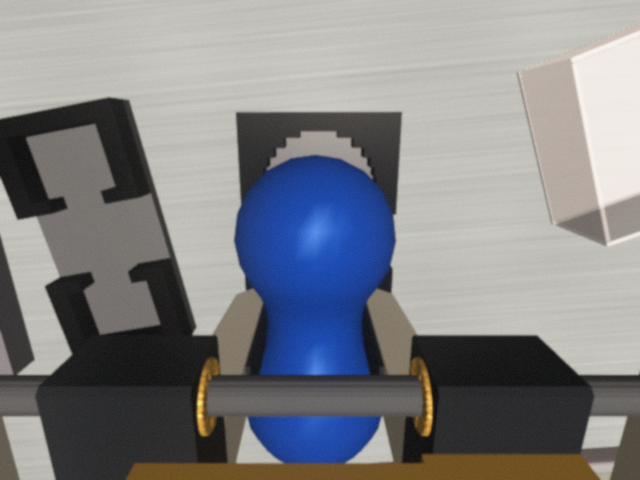

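The insert's near edge shows at columns 237–402, row 112, with the ball centred over it.

Run:
```python
from h import *
st,im,T=wshot()
a,b=at(im,(237,112),28,T),at(im,(402,112),28,T); m=(a+b)/2; u=(b-a)[:2]/np.linalg.norm((b-a)[:2])
n=np.array([u[1],-u[0]]); n=n if n[0]>0 else -n
print(a,b,np.linalg.norm(b-a),"centre",m[:2]+87*n,"ang",np.degrees(np.arctan2(n[1],n[0])))
```

```text
[572.73376443 187.08854242  28.        ] [582.03449459 292.00252222  28.        ] 105.32543254420611 centre [664.04426489 231.86302388] ang -5.066084906377308
```

```bash
python3 -m jog '[[2,0,0.1,3,0],[2,0,0,3,0],[2,0,0,2,0],[2,0,0,1,0],[2,0,0,0.7,0]]'
python3 -m jog '[[2,0,0,0.1,0],[2,0,0,0,0],[6,0,0,0,0],[6,0,0,0,0],[6,0,0,0,0]]'
```

```text
time: 15.98
tcp_pos: [665.9, 230.6, 28.7]
orientation: [[-0.996, 0.088, -0.003], [0.088, 0.996, -0.001], [0.003, -0.002, -1.0]]
wrist_force: [-0.5, -0.0, -2.6]
opening: 0.437
finger_force: 23.8
time: 16.6
tcp_pos: [666.0, 230.7, 28.0]
orientation: [[-0.996, 0.088, -0.003], [0.088, 0.996, -0.001], [0.002, -0.001, -1.0]]
wrist_force: [-0.1, -0.4, 0.6]
opening: 0.643
finger_force: 0.0
```

```bash
python3 -m jog '[[6,0,0,-2,0],[6,0,0,-4,0],[7,0,0,-5,0],[9.3,0,0,-5,0],[9.3,1,-2,-5,0]]'
python3 -m jog '[[9.3,2,-3.6,-4,0],[9.3,2.9,-4.9,0,0],[9.3,2.9,-4.9,0,0],[9.3,2.9,-4.9,0,0],[9.3,2.9,-4.9,0,0]]'
python3 -m jog '[[9.3,2.9,-4.9,0,0],[9.3,2.9,-4.9,0,0],[9.3,0,0,0,0.17],[9.3,0,0,0,0.17],[9.3,0,0,0,0.17]]'
python3 -m jog '[[9.3,0,0,0,0.18],[9.3,0,0,0,0.18],[9.3,0,0,0,0.18],[9.3,0,0,0,0.18],[9.3,0,0,0,0.18]]'
python3 -m jog '[[9.3,0,0,0,0.18],[9.3,0,0,0,0.18],[9.3,0,0,0,0.17],[9.3,0,0,0,0],[9.3,0,0,0,0]]'
cat > pk.py <<'E'
from h import *
import sys
name,z,zt=sys.argv[1],float(sys.argv[2]),float(sys.argv[3])
st,im,T=wshot(sys.argv[4]); m=masks(im)["pink"]
for r in arm.mark_of(name,im)[:2]: 
    print(r["confidence"],r["position"],at(im,r["position"],z,T)); o=outline(im,m,r["position"],z,T); print(*o); go(*o[0],zt,o[2])
E
python3 pk.py dumbbell_large_center 30 11 w6.png
```

```text
time: 17.23
tcp_pos: [654.7, 213.3, 240.9]
orientation: [[-0.996, 0.086, -0.001], [0.086, 0.996, 0.0], [0.002, 0.0, -1.0]]
wrist_force: [0.9, 0.1, 0.3]
opening: 0.919
finger_force: 0.0
time: 17.85
tcp_pos: [497.8, -8.7, 280.0]
orientation: [[-0.996, 0.087, -0.001], [0.087, 0.996, -0.002], [0.001, -0.002, -1.0]]
wrist_force: [0.5, -0.5, 0.2]
opening: 0.997
finger_force: 0.0
time: 18.48
tcp_pos: [432.5, -100.0, 280.2]
orientation: [[-0.823, 0.568, -0.001], [0.568, 0.823, -0.002], [0.0, -0.002, -1.0]]
wrist_force: [-0.4, 0.2, 0.1]
opening: 1.005
finger_force: 0.0
time: 19.1
tcp_pos: [432.6, -99.7, 280.1]
orientation: [[-0.067, 0.998, -0.001], [0.998, 0.067, -0.001], [-0.001, -0.001, -1.0]]
wrist_force: [-0.3, -0.2, -0.7]
opening: 1.001
finger_force: 0.0
time: 19.73
tcp_pos: [432.6, -99.7, 279.4]
orientation: [[0.438, 0.899, -0.002], [0.899, -0.438, -0.001], [-0.002, -0.001, -1.0]]
wrist_force: [-0.7, -0.5, -0.1]
opening: 1.0
finger_force: 0.0
0.73 [307.2, 200.3] [426.02738486 -95.51240571  30.        ]
[ 422.8 -104.1] [190.8  68.5] 63.5
from [432.6 -99.8 279.2] yaw 64.0 j7 -18.9 shift cm [-0.76 -0.65 26.82] spin 0.008 t 19.82 tiltxy [-0.0026 -0.0013]
0.65 [199.5, 428.6] [ 168.53900698 -302.51453637   30.        ]
[ 358.7 -393.3] [60.2 38.5] 156.4
from [432.6 -99.8 279.2] yaw 64.0 j7 -18.9 shift cm [-29.55   6.28  26.87] spin 1.528 t 19.82 tiltxy [-0.0026 -0.0013]
```

View pics/w6.png

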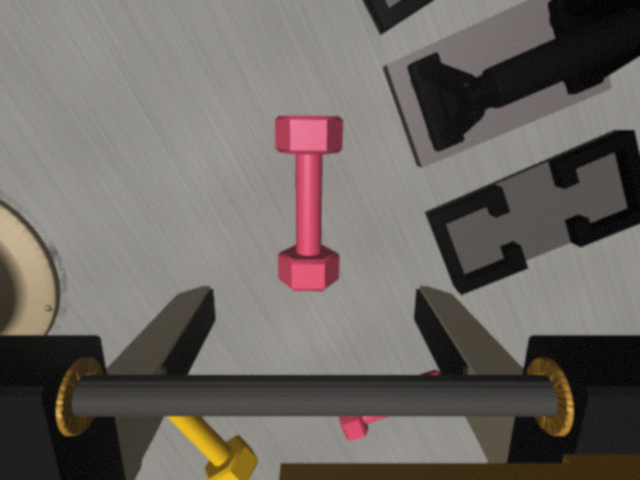

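```bash
python3 -m jog '[[9.3,0,-0.55,3,0],[9.3,0,0,5,0],[9.3,0,0,5,0],[9.3,0,0,5,0],[9.3,0,0,5,0]]' 50
python3 -m jog '[[9.3,0,0,3,0],[9.3,0,0,0.8,0],[5,0,0,0,0],[3,0,0,0,0],[1,0,0,0,0]]' 50
python3 -m jog '[[1,0,0,0,0],[1,0,0,0,0],[1,0,0,0,0],[1,0,0,0,0],[1,0,0,0,0]]' 50
python3 -c "
from h import *
go(649.5,-225.7,140,179.2)"
```

```text
time: 20.45
tcp_pos: [427.5, -97.8, 47.6]
orientation: [[0.44, 0.898, -0.002], [0.898, -0.44, -0.001], [-0.002, -0.001, -1.0]]
wrist_force: [0.2, -0.1, 0.1]
opening: 1.002
finger_force: 0.0
time: 21.08
tcp_pos: [429.7, -98.5, 14.9]
orientation: [[0.441, 0.898, -0.008], [0.898, -0.441, -0.0], [-0.004, -0.007, -1.0]]
wrist_force: [0.3, 0.0, 0.2]
opening: 0.73
finger_force: 0.0
time: 21.7
tcp_pos: [427.2, -97.6, 14.3]
orientation: [[0.44, 0.898, -0.013], [0.898, -0.44, 0.001], [-0.005, -0.012, -1.0]]
wrist_force: [-5.1, 4.9, 5.9]
opening: 0.291
finger_force: 50.0
from [427.2 -97.6  14.3] yaw 63.9 j7 -27.0 shift cm [ -1.77  25.45 -12.87] spin 1.129 t 21.7 tiltxy [-0.013   0.0007]
```

```bash
python3 -m jog '[[1,0,0,-3,0],[1,0,0,-4.5,0],[1,0,0,-5,0],[1,0,0,-4.5,0],[1,0,2,0,0]]'
python3 -m jog '[[1,-0.4,4,0,0],[1,-0.4,5,0,0],[1,-0.4,5,0,0],[1,-0.4,5,0,0],[1,-0.2,3.5,0,0]]'
python3 -m jog '[[1,0,1,0,0.12],[1,0,0,0,0.16],[1,0,0,0,0.17],[1,0,0,0,0.17],[1,0,0,0,0.17]]'
python3 -m jog '[[1,0,0,0,0.17],[1,0,0,0,0.12],[1,0,0,0,0.05],[1,0,0,0,0],[1,0,0,0,0]]'
python3 - <<'E'
from h import *
go(649.5,-225.7,60,179.2)
st,im,T=wshot("w7.png")
E
```

```text
time: 22.32
tcp_pos: [448.7, -107.1, 186.9]
orientation: [[0.441, 0.898, -0.006], [0.898, -0.441, -0.001], [-0.003, -0.005, -1.0]]
wrist_force: [0.2, 0.3, -7.2]
opening: 0.287
finger_force: 50.0
time: 22.95
tcp_pos: [643.3, -223.8, 180.7]
orientation: [[0.442, 0.897, -0.011], [0.897, -0.442, 0.0], [-0.005, -0.01, -1.0]]
wrist_force: [0.4, 0.3, -7.8]
opening: 0.292
finger_force: 50.0
time: 23.58
tcp_pos: [650.5, -226.6, 180.6]
orientation: [[0.95, 0.313, -0.012], [0.313, -0.95, 0.001], [-0.011, -0.005, -1.0]]
wrist_force: [-0.1, 0.1, -8.1]
opening: 0.288
finger_force: 50.0
time: 24.2
tcp_pos: [651.3, -226.8, 181.5]
orientation: [[1.0, -0.015, -0.011], [-0.015, -1.0, 0.0], [-0.011, -0.0, -1.0]]
wrist_force: [-0.5, -0.0, -6.3]
opening: 0.29
finger_force: 50.0
from [ 651.3 -226.8  181.5] yaw -0.8 j7 -66.3 shift cm [-0.05 -0.1  12.15] spin -0.001 t 24.2 tiltxy [-0.0105  0.0004]
```

View pics/w7.png

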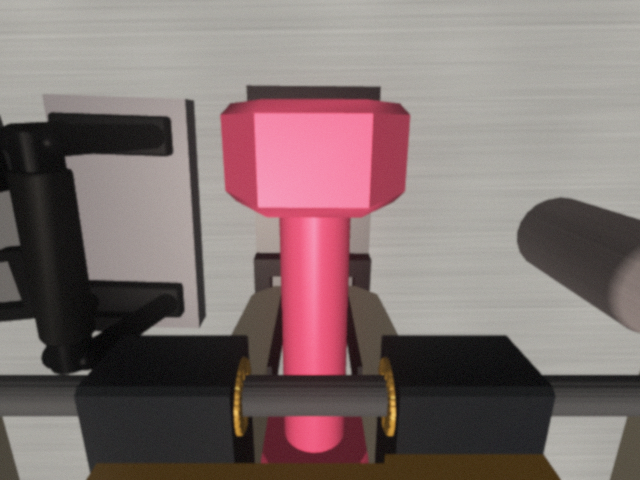

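```bash
cat > edge.py <<'E'
from h import *
import sys
l,r,row,L=map(float,sys.argv[1:5]); st,im,T=wshot()
a,b=at(im,(l,row),28,T),at(im,(r,row),28,T); m=(a+b)/2; v=(b-a)[:2]; u=v/np.linalg.norm(v)
n=np.array([u[1],-u[0]]); n=n if n@(m-np.array(st["tcp_pos"]))[:2]<0 else -n
print(np.linalg.norm(v),"centre",m[:2]+L/2*n,"ang",np.degrees(np.arctan2(n[1],n[0])))
E
python3 edge.py 248 380 87 220
```

```text
100.15436889173505 centre [ 646.74485268 -226.53361792] ang 179.0999471587485
```

```bash
python3 -m jog '[[1,-0.15,-0.08,4,0],[1,0,0,4,0],[1,0,0,4,0],[1,0,0,1,0],[1,0,0,0,0]]'
python3 -m jog '[[1,0,0,0.8,0],[1,0,0,0.8,0],[1,0,0,0.6,0],[1,0,0,0.4,0],[1,0,0,0,0]]'
```

```text
time: 24.92
tcp_pos: [649.3, -226.5, 52.5]
orientation: [[1.0, -0.016, -0.009], [-0.016, -1.0, -0.0], [-0.009, 0.0, -1.0]]
wrist_force: [0.3, -0.0, -6.5]
opening: 0.291
finger_force: 50.0
time: 25.55
tcp_pos: [648.7, -226.2, 26.0]
orientation: [[1.0, -0.016, -0.01], [-0.016, -1.0, 0.0], [-0.01, 0.0, -1.0]]
wrist_force: [0.4, -0.1, -7.8]
opening: 0.29
finger_force: 50.0
```

```bash
python3 -m jog '[[1,0,0,0.15,0],[1,0,0,0,0],[5,0,0,0,0],[5,0,0,0,0],[5,0,0,0,0]]'
python3 -m jog '[[5,0,0,-3,0],[6,0,0,-5,0],[9.3,0,0,-5,0],[9.3,0,0,-5,0],[9.3,-2,1.2,-5,0]]'
python3 -m jog '[[9.3,-4.5,3.1,-2,0],[9.3,-4.5,3.1,0,0],[9.3,-4.5,3.1,0,0],[9.3,-4.5,3.1,0,0],[9.3,-3.7,2.4,0,0.07]]'
python3 -m jog '[[9.3,0,0,0,0],[9.3,0,0,0,0]]'
python3 pk.py dumbbell_small_center 23 5 w8.png
```

```text
time: 26.18
tcp_pos: [649.4, -226.4, 25.4]
orientation: [[1.0, -0.016, -0.008], [-0.016, -1.0, -0.0], [-0.008, 0.0, -1.0]]
wrist_force: [-0.4, -0.2, 0.0]
opening: 0.526
finger_force: 0.0
time: 26.8
tcp_pos: [631.8, -236.5, 256.9]
orientation: [[1.0, -0.013, -0.008], [-0.013, -1.0, 0.0], [-0.008, -0.0, -1.0]]
wrist_force: [0.3, 0.2, -0.7]
opening: 0.919
finger_force: 0.0
time: 27.42
tcp_pos: [409.5, -383.7, 277.7]
orientation: [[0.996, -0.089, -0.008], [-0.089, -0.996, -0.001], [-0.008, 0.001, -1.0]]
wrist_force: [0.9, -0.4, 0.2]
opening: 0.998
finger_force: 0.0
time: 27.68
tcp_pos: [412.4, -382.1, 277.3]
orientation: [[0.996, -0.085, -0.008], [-0.085, -0.996, -0.0], [-0.008, 0.001, -1.0]]
wrist_force: [-0.5, 0.1, 0.2]
opening: 1.002
finger_force: 0.0
0.62 [314.6, 206.9] [ 403.64416422 -381.76791031   23.        ]
[ 403.6 -382.8] [147.5  52.3] 175.6
from [ 413.  -381.5  277. ] yaw -4.8 j7 -48.9 shift cm [-0.69  0.19 27.21] spin -0.007 t 27.77 tiltxy [-0.0086  0.0001]
```

View pics/w8.png

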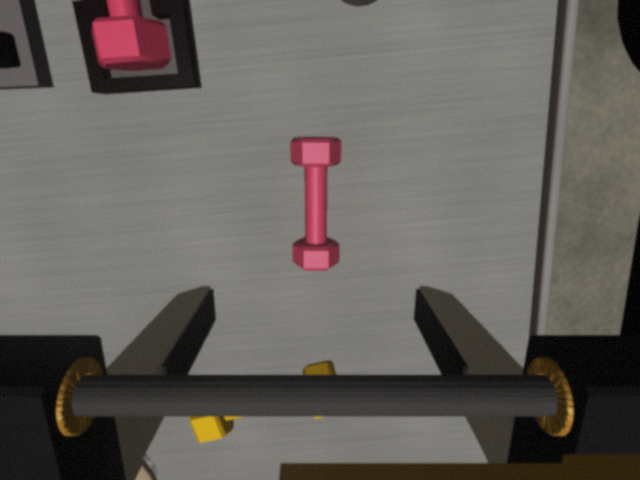

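```bash
python3 -m jog '[[9.3,-0.35,0.18,3,0],[9.3,0,0,5,0],[9.3,0,0,5,0],[9.3,0,0,5,0],[9.3,0,0,5,0]]' 40
python3 -m jog '[[9.3,0,0,3,0],[9.3,0,0,0.8,0],[5,0,0,0,0],[3,0,0,0,0],[1,0,0,0,0]]' 40
python3 -m jog '[[1,0,0,0,0],[1,0,0,0,0],[1,0,0,0,0],[1,0,0,0,0],[1,0,0,0,0]]' 40
python3 -m jog '[[1,0,0,-3,0],[1,0,0,-4.5,0],[1,0,0,-5,0],[1,0,0,-5,0],[1,0,0,-4,0]]'
python3 - <<'E'
from h import *
go(652.6,70.7,180,5.5)
st,im,T=wshot("w9.png")
E
```

```text
time: 28.4
tcp_pos: [407.5, -383.0, 45.3]
orientation: [[0.996, -0.083, -0.008], [-0.083, -0.997, -0.0], [-0.008, 0.001, -1.0]]
wrist_force: [0.3, -0.5, -0.6]
opening: 1.002
finger_force: 0.0
time: 29.02
tcp_pos: [406.3, -384.3, 10.3]
orientation: [[0.996, -0.086, -0.007], [-0.086, -0.996, -0.001], [-0.007, 0.002, -1.0]]
wrist_force: [0.6, 0.8, -0.0]
opening: 0.726
finger_force: 0.0
time: 29.65
tcp_pos: [405.5, -383.6, 9.0]
orientation: [[0.996, -0.086, -0.009], [-0.086, -0.996, 0.0], [-0.009, 0.0, -1.0]]
wrist_force: [0.2, 0.8, 0.5]
opening: 0.247
finger_force: 40.0
time: 30.28
tcp_pos: [407.2, -383.7, 225.7]
orientation: [[0.996, -0.086, -0.009], [-0.086, -0.996, -0.0], [-0.009, 0.001, -1.0]]
wrist_force: [0.6, -0.3, -4.4]
opening: 0.248
finger_force: 40.0
from [ 407.2 -383.7  225.7] yaw -4.9 j7 -46.2 shift cm [ 20.57 -47.39   4.34] spin -0.182 t 30.27 tiltxy [-0.0089 -0.0002]
```

View pics/w9.png

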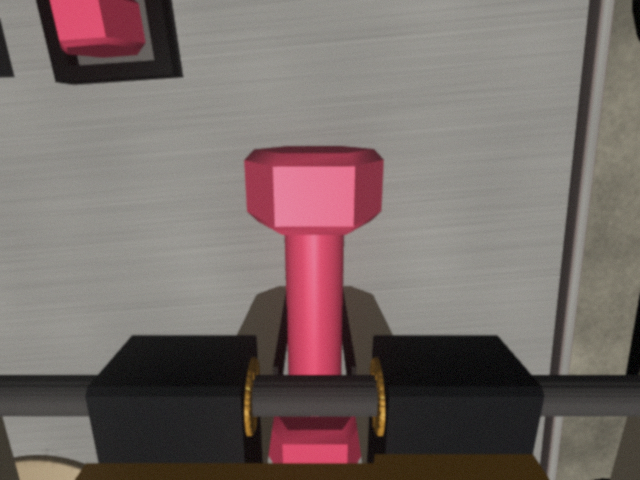

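```bash
python3 -m jog '[[1,1,-2,0,0],[1,1.7,-4,0,0],[1,2,-4.6,0,0],[1,2,-4.6,0,0],[1,2,-4.6,0,0]]'
python3 -m jog '[[1,2,-4.6,0,0],[1,2,-4.6,0,0],[1,2,-4.6,0,0],[1,2,-4.6,0,-0.04],[1,2,-4.6,0,-0.05]]'
python3 -m jog '[[1,1.5,-3,0,-0.05],[1,0.5,-1.6,0,-0.042],[1,0,0,0,0],[1,0,0,0,0]]'
python3 - <<'E'
from h import *
go(652.6,70.7,19,5.5)
st,im,T=wshot("w10.png")
E
```

```text
time: 30.95
tcp_pos: [511.3, -192.5, 222.5]
orientation: [[0.996, -0.086, -0.01], [-0.086, -0.996, 0.0], [-0.01, 0.001, -1.0]]
wrist_force: [0.9, 0.4, -3.2]
opening: 0.243
finger_force: 40.0
time: 31.58
tcp_pos: [628.9, 28.8, 221.1]
orientation: [[1.0, 0.005, -0.01], [0.005, -1.0, -0.0], [-0.01, 0.0, -1.0]]
wrist_force: [0.9, -0.7, -3.6]
opening: 0.249
finger_force: 40.0
time: 32.08
tcp_pos: [647.2, 71.5, 221.7]
orientation: [[0.996, 0.093, -0.01], [0.093, -0.996, -0.001], [-0.01, 0.0, -1.0]]
wrist_force: [-0.2, -0.9, -3.4]
opening: 0.244
finger_force: 40.0
from [647.2  71.5 221.7] yaw 5.3 j7 -86.7 shift cm [ 0.73  0.12 20.27] spin -0.003 t 32.08 tiltxy [-0.0097 -0.0012]
```

View pics/w10.png

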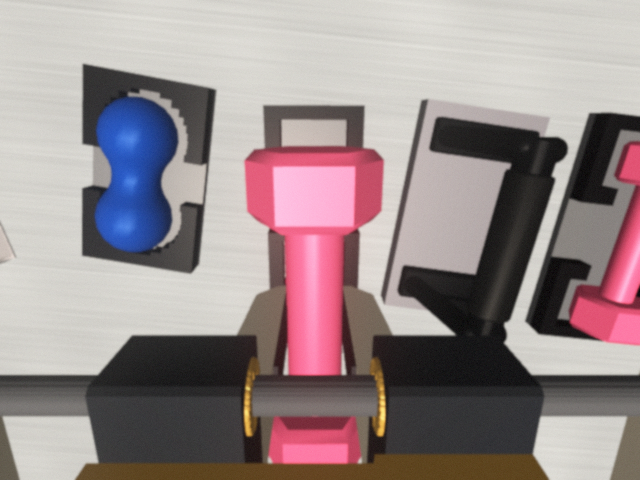

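```bash
python3 edge.py 264 364 106 180
```

```text
86.60615820848827 centre [650.30562367  71.95240857] ang -174.71617012740964
```

```bash
python3 -m jog '[[1,0.55,0.05,4,0],[1,0,0,4.5,0],[1,0,0,4.5,0],[1,0,0,3,0],[1,0,0,1,0]]'
python3 -m jog '[[1,0,0,0,0],[1,0,0,1,0],[1,0,0,1,0],[1,0,0,0.8,0],[1,0,0,0.3,0]]'
```

```text
time: 32.8
tcp_pos: [650.9, 72.4, 50.3]
orientation: [[0.995, 0.094, -0.012], [0.094, -0.996, -0.001], [-0.012, -0.0, -1.0]]
wrist_force: [0.5, -0.1, -4.4]
opening: 0.25
finger_force: 40.0
time: 33.42
tcp_pos: [651.3, 73.7, 20.2]
orientation: [[0.995, 0.096, -0.01], [0.096, -0.995, -0.0], [-0.01, -0.001, -1.0]]
wrist_force: [1.1, -0.2, -4.7]
opening: 0.249
finger_force: 40.0
```

```bash
python3 -m jog '[[1,0,0.15,0.1,0],[1,0,0,0,0],[5,0,0,0,0],[5,0,0,0,0],[5,0,0,0,0]]'
python3 -m jog '[[5,0,0,-3,0],[5,0,0,-5,0],[5,0,0,-5,0],[5,0,0,-5,0],[5,-3,0,-4,0]]'
python3 -m jog '[[5,-5,0,-3,0],[5,-5,0,0,0],[5,-5,0,0,0],[5,-4,0,0,0],[5,0,0,0,0]]'
python3 - <<'E'
from h import *
im=arm.get_image("scene"); a=np.array(im["pixels"])[270:450,100:420]; cv2.imwrite("pics/fin.png",cv2.resize(a,(800,450),interpolation=cv2.INTER_CUBIC)[:,:,::-1])
for n,z in (("dumbbell_large_center",40),("dumbbell_small_center",33),("peanut_ball_center",42),("pushup_handle_grip",119)):
    for r in arm.mark_of(n,im)[:1]: print(n,round(r["confidence"],2),np.round(at(im,r["position"],z),1))
im=arm.get_image("top"); a=np.array(im["pixels"])[95:215,190:450]; cv2.imwrite("pics/fint.png",cv2.resize(a,(780,360),interpolation=cv2.INTER_CUBIC)[:,:,::-1])
for n,z in (("dumbbell_large_center",40),("dumbbell_small_center",33),("peanut_ball_center",42),("pushup_handle_grip",119)):
    for r in arm.mark_of(n,im)[:1]: print(n,round(r["confidence"],2),np.round(at(im,r["position"],z),1))
E
```

```text
time: 34.05
tcp_pos: [652.0, 72.3, 20.2]
orientation: [[0.995, 0.096, -0.008], [0.096, -0.995, 0.0], [-0.008, -0.001, -1.0]]
wrist_force: [-0.0, -0.9, -0.7]
opening: 0.513
finger_force: 0.0
time: 34.67
tcp_pos: [625.2, 69.5, 242.3]
orientation: [[0.995, 0.096, -0.006], [0.096, -0.995, 0.0], [-0.006, -0.001, -1.0]]
wrist_force: [-0.2, 0.4, -0.8]
opening: 0.54
finger_force: 0.0
time: 35.3
tcp_pos: [432.4, 50.7, 272.3]
orientation: [[0.995, 0.096, -0.009], [0.096, -0.995, 0.001], [-0.009, -0.002, -1.0]]
wrist_force: [1.5, 0.6, 0.5]
opening: 0.538
finger_force: 0.0
dumbbell_large_center 0.94 [ 640.9 -228.9   40. ]
dumbbell_small_center 0.93 [652.2  74.9  33. ]
peanut_ball_center 0.72 [658.6 225.   42. ]
pushup_handle_grip 0.71 [648.  -59.8 119. ]
dumbbell_large_center 0.85 [ 649.2 -234.5   40. ]
dumbbell_small_center 0.6 [671.8  71.8  33. ]
peanut_ball_center 0.6 [673.7 222.5  42. ]
pushup_handle_grip 0.7 [625.1  59.4 119. ]
```

View pics/fin.png

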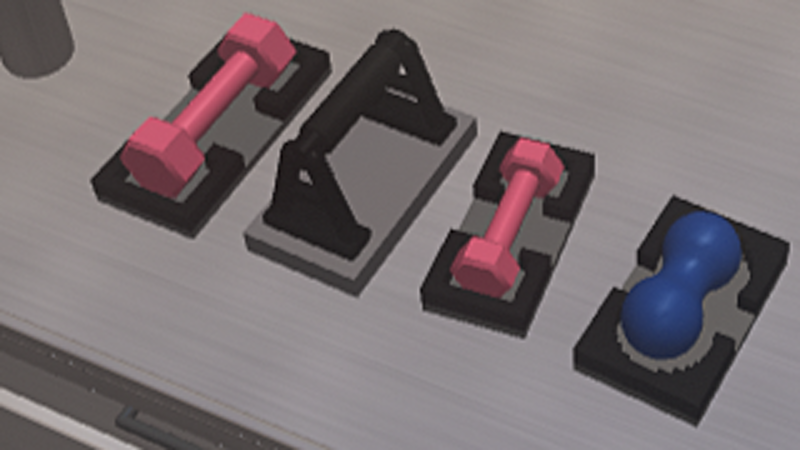

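View pics/fint.png

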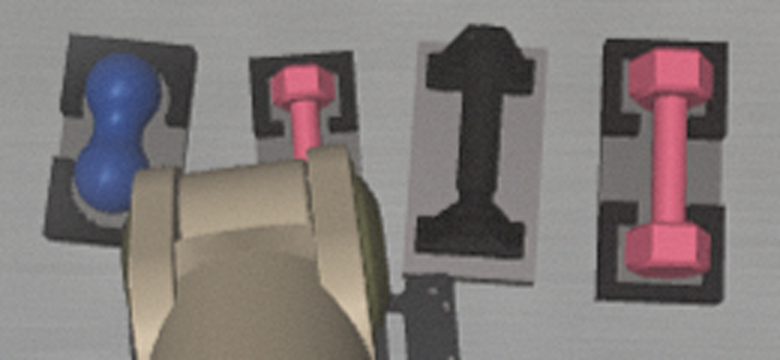

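All four look seated: both dumbbells and the ball are down in their cut-outs, and the handle's feet lie flat on the plate. Handing in.

```bash
python3 -c "
from rig import arm
print(arm.job_done())"
```

```text
the job is handed in; nothing more can be done
None
```

I handed the job in at about 35 s on the robot's clock: the final pictures show both dumbbells and the ball down in their own inserts and the handle's feet flat on its base; the hand-in gave no verdict back.

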